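# Take the milled block out of the vise and pack it in its carton

### The arm

A 7-joint arm with a two-finger parallel gripper is mounted at the origin on the work surface. World frame = base frame: x ahead of the robot, y to its left, z up, the work surface at z = 0. Lengths are in m, angles in rad, forces in N, time in s.
With the tool pointing down it reaches from about 0.425 to 0.925 m from the base axis. Payload 6.8 kg.
Tool frame: the origin (TCP) lies on the mounting face of the last link; the fingertips stand 173 mm ahead of it and the grasp point (between the pads) lies 155 mm ahead of it; z points along the fingers, y is the line along which they close (so a half turn about z gives the same grasp; the last joint's range is limited). The gripper opens to 85 mm and grips with 20 to 120 N. Pads are 22 mm wide; open, the fingers measure 114 mm over their backs; the gripper's body (76 mm by 85 mm) begins 54 mm behind the grasp point. The pads swing forward as they close: fully open they stand 13 mm farther back than shut.
Start: joints at [-1.325, 0.477, 0.022, 1.555, -0.011, 1.109, -0.083], TCP at [0.234, 0.633, 0.405] pointing down, gripper open.
Joint ranges: [-2.96, 2.96], [-0.34, 2.1], [-1.41, 1.46], [0.24, 2.44], [-1.37, 4.51], [0.17, 1.92], [-2.96, 2.96]. Speed limits (rad/s): [2.39, 2.39, 3.14, 3.14, 3.14, 3.14, 3.14].

### API

Orientations are given as a unit quaternion [w, x, y, z].
In Python, from station import bot gives the robot as it stands. The module is installed in compiled form; this text tells all that it offers.
- The arm moves only by the shell command python3 -m pendant 'ROWS' [FORCE]. ROWS is JSON, a list of rows, each a list of 5 numbers: the finger opening in m, from 0 to 0.0854, then the shift along the tool's x, y, z in m, then the turn about the tool's z in degrees. In form: [[jaw, x, y, z, yaw], ...]. A call has 1 to 12 rows; each row shifts and turns the commanded pose from where the row before left it, along the tool's axes as they then stand; what a row does not reach is not made up. A row lasts 1/12 s, in which the tool goes at most 41.7 mm and 7.16 degrees, less where a joint would pass 70% of its speed; a pose out of reach is approached as far as the arm can. A call with a gripper value outside its range is refused whole. The fingers move at their own pace and stop on an object; FORCE is the grip in N (left out, the last holds). Time passes only in rows, so rows that do not move let the fingers close. It gives the time, the measured TCP pose, the force, the opening and the grip force at its end, in the units of the state.
- bot.get_obs(): the state, without advancing time (a new reading comes with each control period).
- bot.read_camera(name): name is "side" or "top"; returns (picture, depth): 400x640x3 uint8, blue, green, red; 400x640 float32, m along the optical axis (not along the pixel's ray), 0 where there is no reading.
- bot.camera_model(name): a dict with "intrinsics" (3x3 intrinsics, pixels), "dist_coeffs" ([k1, k2, p1, p2, k3] as OpenCV has them; the pictures are not rectified), "R" (3x3) and "t" (3): a world point X has camera coordinates R X + t. Camera axes: x right, y down, z forward; pixel columns grow to the right and rows downward; lengths in m; the calibration is good to about 2 mm. A picture is of the moment at which its call begins. camera_model takes no time and is no camera call.
- bot.hand_in(): hands the job in; it is judged then, once.
Trained networks look in the newest picture that a camera, given by its name, has taken for a name from the list of things; names that differ only in an ending like _2 or _b are one class to them, and where a whole thing is asked for, a point or a joint stands for the part that bears it (a point fixed in the world has none). Each returns a list of dicts, best first, with "score" (0 to 1); they miss things now and then, are a little off and sometimes report something else, mostly with a low value. They report only what shows in the picture. A call takes as long as a camera call. They do not tell look-alikes from the thing itself.
- bot.boxes_of(name, camera): "at" ([column, row] in pixels, amid what is visible of it).
- bot.trace(name, camera): "mask" (400x640 bool, what is visible of it) and "at" ([column, row] in pixels, amid what is visible of it).
- bot.pinpoint(name, camera): "at" ([column, row] in pixels: a listed point, or the origin of a listed thing).
The state is a dict: "t": time; "q": joint angles; "joint_vel": joint speeds; "joint_torque": joint torques, N m; "eef_pos": TCP position; "tool_rot": TCP orientation; "contact_force": force on the tool from outside, world axes, zero at the start; "torque": the same for the moment, N m; "gripper_width": opening from 0.0 (shut) to 1.0 (fully open); "grasp_force": force on a finger pad.
Only numpy, scipy, OpenCV 4.12 (cv2) and the standard library are available. Lean on these libraries where they do the work, as an engineer would, in place of code of your own. Each camera call takes 0.05 s, during which the arm holds its last target. There are 200 camera calls.

### The job

Pull the vise's sliding jaw open to free the milled block, lift the block out and lower it, without dropping it, into the open carton, leaving the vise open. Then fold down the carton's two end flaps, fold the lid down over them, and press the paper band at the lid's edge firmly for about a second so that its adhesive takes, without crushing the carton. Leave the other things on the bench alone.

Things in the scene. Friction and masses are not known exactly. Their poses are not given: they have to be found in the camera images.
- vise: Dark steel quick-release vise bolted to the bench. Origin: on the bench, under the middle of the clamped gap; z up. The bed (100 mm wide in y, x from -160 to +100 mm) has its top 22 mm up. Both jaws are 104 mm wide in y and 56 mm high. The fixed jaw spans x = +15 to +61 mm; the sliding jaw, when shut, x = -55.5 to -15.5 mm; it opens towards -x.
- jaw (a joint): Opening travel of the sliding jaw in m: 0 shut on the block, 0.045 fully open. It slides along the vise's -x, drags with about 6 N of friction and stays where it is left. About 0.015 or more frees the block.
- pull_grip (a point): Centre of the top of the sliding jaw's pull grip: an upright black round post, 22 mm in diameter, from 26 to 78 mm above the bench (the point is on top). An 18 mm round bar (axis 38 mm up) joins it to the jaw, with 49 mm clear between post and jaw above the bar. It moves with the jaw.
- block: Milled aluminium block, 0.25 to 0.47 kg, standing on the vise bed between the jaws. Origin: centre of its underside; x across its 30 mm thickness (clamped, along the vise's x), y along its 80 mm length, z up. The foot is 80 mm long, 36 mm high; a 50 mm long tongue of the same thickness rises above it to 60 mm in all. In the vise it stands out 26 mm above the jaws.
- carton: Open corrugated carton in a thin plywood frame fixed to the bench. Origin: centre of its underside; x towards the lid's hinge wall, y along its length, z up. Outside 108 mm (x) by 160 mm (y), rim 73 mm high, walls 4 mm, inner floor 4 mm up. The frame is 12 mm high and ends 14 mm outside the walls. The board crushes if the fingers push on walls, flaps or lid with more than 45 N.
- flap_left (a joint): Angle in rad of the end flap hinged at the carton's +y end: 0 folded in flat, 1.57 upright, above that leaning outwards. The flap is a board 98 mm wide, 45 mm long and 3 mm thick. It stays at the angle where it is left (0.02 N m of crease friction) and stops at 0. Push its outer face at least 20 mm below the free edge: fingertips that only catch the edge can jam on it.
- flap_right (a joint): The same for the end flap at the carton's -y end.
- flap_left_hinge (a point): Middle of the left end flap's hinge line (which runs along the carton's x), 71.5 mm above the bench.
- flap_right_hinge (a point): Middle of the right end flap's hinge line, 71.5 mm above the bench.
- lid (a joint): Angle in rad of the lid: 0 shut, 1.57 upright, above that leaning outwards beyond the carton's +x wall. The lid is a board 110 mm long from hinge to free edge, 160 mm wide and 3 mm thick; it stays at the angle where it is left (0.07 N m of crease friction) and stops at 0, lying over the end flaps. It cannot shut while an end flap stands up.
- lid_hinge (a point): Middle of the lid's hinge line (which runs along the carton's y), on top of the carton's +x wall, 76.5 mm above the bench. The shut lid's top is 78 mm above the bench.
- seal_band: The last 30 mm of the lid along its free edge, covered outside by pale paper tape with adhesive under it; 160 mm long. Origin: centre of this strip, 95 mm from the lid's hinge. With the lid shut it must be pressed down with the fingers at more than 8 N (12 to 20 N is good) for at least half a second; it gives about 1 mm per 6 N.
- surface_block: Bystander: dark steel block, 120 x 80 x 24 mm, flat on the bench. Origin: centre of its underside.
- file: Bystander: flat file lying on the bench, 240 mm long with its wooden handle (22 mm thick). Origin: on the bench, where handle and blade meet, 20 mm from the handle's front end.
- oil_can: Bystander: round steel can, 48 mm in diameter and 85 mm high. Origin: centre of its underside.
There are look-alikes about, which are no part of the job. Of the things like the block, leave any that is turquoise or yellow; of the rest the smaller one is meant.

How it is judged:
By the outcome, as a careful person would: the job done as asked, in the order asked, and still so for the second after the job is handed in, with the robot touching nothing.
It also fails if it takes over 72 s, if anything falls off the work surface, if the arm or the gripper's body presses on something with over 40 N, if the wrist force passes 120 N, or if a joint passes its speed limit or range.

## Working session

There is one attempt and no reset: what is moved stays moved. The work goes in short steps, Python scripts to look and compute and a shell command to move; the robot and the scene stay as the last step left them, time stands still between calls to the robot, and variables do not carry over. Pictures are saved under pics/ and viewed, at most 10 in all, crops included, and the job is handed in when it is done.

```bash
mkdir -p pics; cat > h.py <<'E'
import numpy as np, cv2
from station import bot
from scipy.spatial.transform import Rotation as Ro
def cam(c):
    m=bot.camera_model(c); return [np.array(m[k],float) for k in("intrinsics","dist_coeffs","R","t")]
def ray(c,p):
    K,d,R,t=cam(c); u=cv2.undistortPoints(np.array([[p]],float),K,d)[0,0]
    return -R.T@t, R.T@np.array([u[0],u[1],1.])
def atz(c,p,z):
    o,r=ray(c,p); return o+r*(z-o[2])/r[2]
def dep(c,p,D):
    o,r=ray(c,p); x,y=int(round(p[0])),int(round(p[1])); w=D[max(0,y-2):y+3,max(0,x-2):x+3]; w=w[w>0]
    return o+r*np.median(w) if w.size else None
def proj(c,X):
    K,d,R,t=cam(c); return cv2.projectPoints(np.array([X],float),cv2.Rodrigues(R)[0],t,K,d)[0].reshape(-1,2)
def tool():
    s=bot.get_obs(); q=s["tool_rot"]; R=Ro.from_quat([q[1],q[2],q[3],q[0]]).as_matrix()
    return s,np.array(s["eef_pos"]),R
E
python3 - <<'E'
from h import *
np.set_printoptions(precision=3,suppress=True)
s,p,R=tool(); print(s["t"],p,R)
for c in("top","side"):
    im,D=bot.read_camera(c); cv2.imwrite(f"pics/{c}0.png",im); np.save(f"{c}0.npy",D)
    K,d,Rr,t=cam(c); print(c,-Rr.T@t,Rr[2],K[0,0])
    for n in("vise","pull_grip","block","carton","flap_left_hinge","flap_right_hinge","lid_hinge","seal_band","surface_block","file","oil_can"):
        for r in bot.pinpoint(n,c)[:4]:
            print(n,np.round(r["at"]),round(r["score"],2),dep(c,r["at"],D))
E
```

```text
0.0 [0.234 0.633 0.404] [[-0.938  0.346 -0.   ]
 [ 0.346  0.938 -0.002]
 [-0.    -0.002 -1.   ]]
top [ 0.385 -0.009  1.236] [ 0.127 -0.014 -0.992] 487.84995804224246
vise [217. 210.] 0.75 [0.508 0.218 0.08 ]
pull_grip [166. 213.] 0.92 [0.498 0.341 0.077]
block [217. 271.] 0.92 [0.363 0.221 0.034]
block [213. 212.] 0.89 [0.502 0.226 0.081]
block [276. 273.] 0.89 [0.361 0.073 0.079]
block [222. 146.] 0.8 [0.673 0.22  0.047]
carton [366. 210.] 0.91 [ 0.523 -0.146  0.003]
flap_left_hinge [339. 220.] 0.72 [ 0.489 -0.074  0.075]
flap_right_hinge [396. 196.] 0.6 [ 0.556 -0.216  0.049]
lid_hinge [361. 187.] 0.83 [ 0.572 -0.126  0.076]
seal_band [358. 159.] 0.72 [ 0.621 -0.108  0.165]
surface_block [300. 143.] 0.61 [0.689 0.026 0.024]
file [461. 196.] 0.76 [ 0.563 -0.389  0.013]
oil_can [170. 161.] 0.63 [0.631 0.348 0.05 ]
side [0.421 0.624 0.696] [ 0.135 -0.711 -0.691] 367.693874862473
vise [307. 305.] 0.76 [0.515 0.266 0.055]
pull_grip [308. 344.] 0.69 [0.492 0.351 0.078]
block [234. 290.] 0.96 [0.667 0.26  0.048]
block [317. 301.] 0.82 [0.497 0.253 0.055]
block [391. 319.] 0.62 [0.352 0.25  0.035]
block [310. 341.] 0.17 [0.492 0.345 0.076]
carton [342. 187.] 0.86 [ 0.498 -0.064  0.075]
flap_left_hinge [345. 189.] 0.62 [ 0.492 -0.068  0.065]
flap_left_hinge [309. 341.] 0.37 [0.493 0.345 0.076]
flap_right_hinge [336. 152.] 0.76 [ 0.541 -0.216  0.067]
lid_hinge [322. 167.] 0.97 [ 0.578 -0.202  0.017]
seal_band [299. 141.] 0.62 [ 0.62  -0.114  0.162]
surface_block [232. 352.] 0.55 [0.623 0.38  0.05 ]
surface_block [339. 184.] 0.22 [ 0.506 -0.056  0.089]
file [338. 140.] 0.6 [ 0.539 -0.238  0.091]
oil_can [231. 351.] 0.96 [0.625 0.381 0.057]
oil_can [309. 342.] 0.66 [0.491 0.347 0.078]
```

View pics/top0.png

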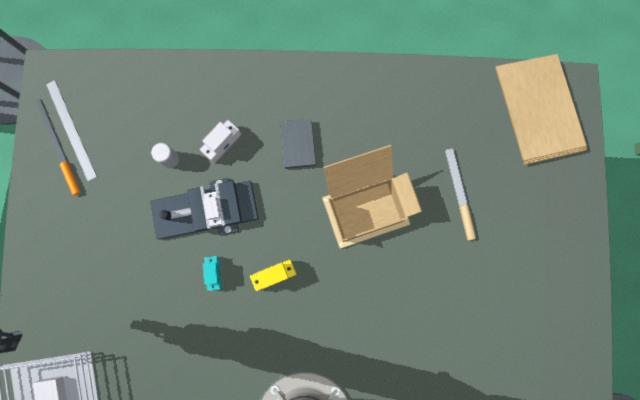

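View pics/side0.png

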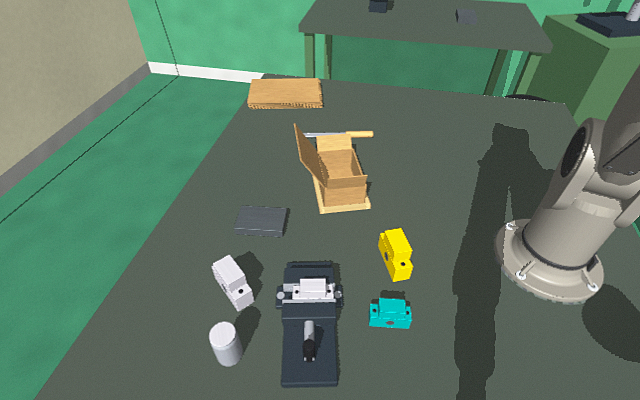

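```bash
python3 - <<'E'
from h import *
np.set_printoptions(precision=3,suppress=True)
im=cv2.imread("pics/top0.png"); D=np.load("top0.npy")
a=im[115:295,140:300]; b=im[130:260,310:430]
A=cv2.resize(a,None,fx=2.5,fy=2.5,interpolation=2);B=cv2.resize(b,None,fx=3.3,fy=3.3,interpolation=2)
h=max(A.shape[0],B.shape[0]); o=np.zeros((h,A.shape[1]+B.shape[1],3),np.uint8); o[:A.shape[0],:A.shape[1]]=A;o[:B.shape[0],A.shape[1]:]=B
cv2.imwrite("pics/crop1.png",o)
K,d,R,t=cam("top"); v,u=np.mgrid[0:400,0:640]
n=cv2.undistortPoints(np.stack([u,v],-1).reshape(-1,1,2).astype(float),K,d).reshape(-1,2)
P=((np.c_[n,np.ones(len(n))]*D.reshape(-1,1))-t)@R; P=P.reshape(400,640,3); np.save("P.npy",P)
def box(name,sl,zl,zh):
    Q=P[sl]; m=(Q[...,2]>zl)&(Q[...,2]<zh); X=Q[m]
    (c,w,ang)=cv2.minAreaRect(X[:,:2].astype(np.float32)); print(name,len(X),np.array(c),np.array(w),ang,X[:,2].mean())
V=np.s_[170:245,145:262]
box("vise bed",V,.012,.03)
box("vise >.045",V,.048,.062)
box("block top",np.s_[170:245,185:245],.072,.09)
box("post",np.s_[195:230,150:180],.065,.09)
box("turq",np.s_[250:295,195:230],.02,.2);box("yellow",np.s_[255:295,245:300],.06,.1);box("white2",np.s_[115:165,195:245],.03,.1)
C=np.s_[140:255,315:430]
box("frame",C,.006,.016); box("floor",C,-.002,.006); 
Q=P[C]; 
for zl,zh in((.068,.08),(.08,.1),(.1,.115),(.115,.14),(.14,.16),(.16,.2)):
    X=Q[(Q[...,2]>zl)&(Q[...,2]<zh)]; print(zl,len(X)); 
    k=X[::max(1,len(X)//14)]; print(k.round(3).tolist())
for nme in("block","pull_grip","flap_left_hinge","flap_right_hinge","lid_hinge","carton"):
    pass
print(atz("top",[339,220],.0715),atz("top",[396,196],.0715),atz("top",[361,187],.0765),atz("top",[366,210],0.0),atz("top",[166,213],.078))
print(atz("side",[345,189],.0715),atz("side",[336,152],.0715),atz("side",[322,167],.0765),atz("side",[342,187],0.0),atz("side",[308,344],.078))
E
```

```text
vise bed 2150 [0.515 0.264] [0.139 0.261] 12.242676734924316 0.02187824065631119
vise >.045 1625 [0.515 0.262] [0.106 0.178] 13.140352249145508 0.05644914413370585
block top 286 [0.513 0.235] [0.05  0.033] 12.10864543914795 0.08194987645366103
post 68 [0.494 0.348] [0.019 0.02 ] 49.3121452331543 0.07722224752795796
turq 451 [0.357 0.234] [0.079 0.03 ] 8.416789054870605 0.049287890591458244
yellow 480 [0.355 0.083] [0.039 0.066] 23.5701904296875 0.07877374973928832
white2 778 [0.689 0.229] [0.04  0.103] 49.322364807128906 0.06336016079021657
frame 1263 [ 0.558 -0.161] [0.293 0.293] 0.7120165824890137 0.009545518880289225
floor 7180 [ 0.561 -0.165] [0.298 0.299] 1.1853630542755127 0.0015751665923159231
0.068 479
[[0.599, -0.198, 0.079], [0.59, -0.182, 0.071], [0.581, -0.152, 0.079], [0.573, -0.125, 0.08], [0.566, -0.114, 0.073], [0.558, -0.087, 0.077], [0.55, -0.065, 0.077], [0.543, -0.058, 0.071], [0.527, -0.061, 0.069], [0.515, -0.228, 0.073], [0.497, -0.071, 0.072], [0.485, -0.193, 0.076], [0.471, -0.081, 0.076], [0.46, -0.129, 0.074], [0.445, -0.088, 0.075]]
0.08 832
[[0.61, -0.197
[... 1327 characters left out ...]
 -0.105, 0.14], [0.597, -0.063, 0.15], [0.597, -0.096, 0.14], [0.591, -0.063, 0.144], [0.584, -0.048, 0.143]]
0.16 356
[[0.654, -0.179, 0.168], [0.647, -0.181, 0.165], [0.643, -0.166, 0.163], [0.636, -0.14, 0.169], [0.635, -0.152, 0.164], [0.629, -0.127, 0.169], [0.624, -0.104, 0.168], [0.623, -0.123, 0.162], [0.615, -0.081, 0.176], [0.616, -0.096, 0.162], [0.609, -0.066, 0.171], [0.609, -0.076, 0.161], [0.601, -0.042, 0.17], [0.601, -0.058, 0.165], [0.594, -0.038, 0.16]]
[ 0.49  -0.074  0.071] [ 0.552 -0.211  0.071] [ 0.571 -0.125  0.077] [ 0.524 -0.146  0.   ] [0.497 0.342 0.078]
[ 0.491 -0.06   0.072] [ 0.54  -0.209  0.072] [ 0.564 -0.128  0.077] [ 0.509 -0.145  0.   ] [0.493 0.351 0.078]
```

View pics/crop1.png

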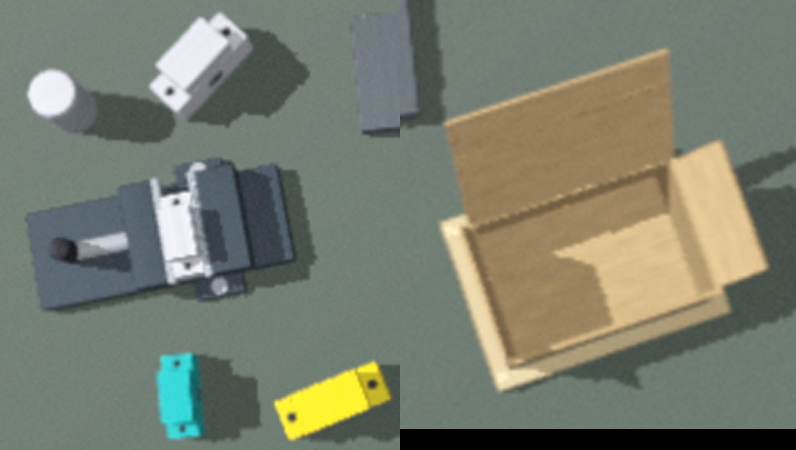

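The block to take is the one in the vise at (213,207). Its look-alikes are the white one at (220,140), which is larger at about 103 mm, the turquoise one at (212,273) and the yellow one at (273,275). The crop confirms the vise block is grey-white, clamped, with the post to its left at (165,214). The carton's left flap is near upright, the right flap leans out, and the lid leans back.

```bash
cat >> h.py <<'E'
def go(x,y,zg,ang):
    """grasp point goal; ang = wanted tool-y angle deg (mod 180). prints yaw and shift in final tool axes"""
    s,p,R=tool(); a=np.degrees(np.arctan2(R[1,1],R[0,1])); dy=(ang-a+90)%180-90
    R2=Ro.from_euler('z',dy,degrees=True).as_matrix()@R
    d=R2.T@(np.array([x,y,zg+.155])-p)
    print("t %.2f"%s["t"],"yaw(tool) %.1f"%-dy,"shift mm",np.round(d*1000,1),"F",np.round(s["contact_force"],1),"w %.1f"%(s["gripper_width"]*85.4),"gf",round(s["grasp_force"],1))
E
python3 - <<'E'
from h import *
np.set_printoptions(precision=3,suppress=True)
P=np.load("P.npy")
bot.read_camera("top")
def plane(name,X):
    c=np.median(X,0)
    for _ in range(8):
        U,S,V=np.linalg.svd(X-c,full_matrices=False); n=V[2]; r=(X-c)@n; X=X[abs(r)<max(.002,2*np.median(abs(r)))]; c=X.mean(0)
    if abs(n[2])<1: n=n*np.sign(n[2] if abs(n[2])>.05 else 1)
    print(name,len(X),"c",c,"n",n,"az",np.degrees(np.arctan2(n[1],n[0])),"tilt",np.degrees(np.arccos(n[2])));return X
for nm in("lid","flap_left","flap_right"):
    for r in bot.trace(nm,"top")[:2]:
        m=r["mask"]; X=P[m]; X=X[X[:,2]>.082]; print(nm,r["score"],r["at"],m.sum(),len(X))
        if len(X)>20:
            Y=plane(nm,X); print(" top z",np.percentile(Y[:,2],98), Y[Y[:,2]>np.percentile(Y[:,2],90)].mean(0))
Q=P[140:255,315:430].reshape(-1,3)
# rim of -x wall (front): estimate rectangle from rim pixels
X=Q[(Q[:,2]>.069)&(Q[:,2]<.079)]
best=None
from scipy.optimize import minimize
def cost(v):
    a=v[2];ex=np.array([np.cos(a),np.sin(a)]);ey=np.array([-ex[1],ex[0]]);d=X[:,:2]-v[:2]
    u=abs(d@ex);w=abs(d@ey)
    e=np.minimum(abs(u-.052)+np.maximum(w-.08,0),abs(w-.078)+np.maximum(u-.054,0)); return np.minimum(e,.006).mean()
rs=[minimize(cost,[.5185+i,-.1385+j,.37],method="Nelder-Mead",options=dict(initial_simplex=[[.5185+i,-.1385+j,.37],[.525+i,-.1385+j,.37],[.5185+i,-.131+j,.37],[.5185+i,-.1385+j,.41]])) for i in(-.006,0,.006) for j in(-.006,0,.006)]
for r in sorted(rs,key=lambda r:r.fun)[:3]: print(r.x,np.degrees(r.x[2]),r.fun)
print("pull");go(.494,.348,.12,11.5)
E
```

```text
lid 0.85 [358.8, 170.2] 2149 2062
lid 1719 c [ 0.601 -0.115  0.13 ] n [-0.802 -0.293  0.521] az -159.9205131763062 tilt 58.61356717288938
 top z 0.1713013024164253 [ 0.623 -0.108  0.169]
lid 0.41 [461.1, 198.2] 690 2
flap_left 0.75 [335.5, 217.5] 147 133
flap_left 123 c [ 0.492 -0.064  0.114] n [ 0.333 -0.939  0.079] az -70.46429105984922 tilt 85.45392761811488
 top z 0.11875946466610036 [ 0.485 -0.056  0.204]
flap_right 0.61 [192.6, 213.2] 964 13
flap_right 0.58 [405.8, 194.0] 647 499
flap_right 424 c [ 0.554 -0.235  0.104] n [ 0.293 -0.929  0.226] az -72.47633369888656 tilt 76.95530290016481
 top z 0.10772669999310067 [ 0.55  -0.226  0.185]
[ 0.522 -0.146  0.346] 19.824258560690062 0.0014843279174082936
[ 0.522 -0.146  0.346] 19.823783401971646 0.00148433029665667
[ 0.522 -0.146  0.346] 19.821494172553894 0.0014843342612924782
pull
t 1.40 yaw(tool) 58.2 shift mm [-331.3  198.   129.7] F [ 0.1 -0.   1.3] w 85.4 gf 0.0
```

```bash
python3 -m pendant '[[0.06,0,0,0.012,7.1],[0.06,0,0,0.012,7.1],[0.06,0,0,0.012,7.1],[0.06,0,0,0.012,7.1],[0.06,0,0,0.012,7.1],[0.06,0,0,0.012,7.1],[0.06,0,0,0.012,7.1],[0.06,0,0,0.012,7.1],[0.06,0,0,0.012,1.4]]' 60
python3 -m pendant '[[0.06,-0.034,0.02,0,0],[0.06,-0.034,0.02,0,0],[0.06,-0.034,0.02,0,0],[0.06,-0.034,0.02,0,0],[0.06,-0.034,0.02,0,0],[0.06,-0.034,0.02,0,0],[0.06,-0.034,0.02,0,0],[0.06,-0.034,0.02,0,0],[0.06,-0.034,0.02,0,0],[0.06,-0.025,0.018,0.01,0],[0.06,0,0,0.01,0]]'
python3 - <<'E'
from h import *
np.set_printoptions(precision=3,suppress=True)
go(.494,.348,.062,11.5)
for c in("side","top"):
    im,D=bot.read_camera(c); cv2.imwrite(f"pics/{c}1.png",im)
cv2.imwrite("pics/c1.png",cv2.resize(cv2.imread("pics/side1.png")[220:400,210:410],None,fx=3,fy=3,interpolation=2))
E
```

```text
t: 2.15
eef_pos: [0.2336, 0.6334, 0.2961]
tool_rot: [0.0, 0.634, 0.773, 0.0]
contact_force: [-0.2, 0.1, 0.0]
gripper_width: 0.706
grasp_force: 0.0
t: 3.07
eef_pos: [0.4998, 0.3417, 0.2775]
tool_rot: [0.003, 0.635, 0.772, 0.001]
contact_force: [0.4, -1.6, 0.4]
gripper_width: 0.698
grasp_force: 0.0
t 3.07 yaw(tool) -0.4 shift mm [ 7.5 -4.7 60.5] F [ 0.4 -1.6  0.4] w 59.6 gf 0.0
```

View pics/c1.png

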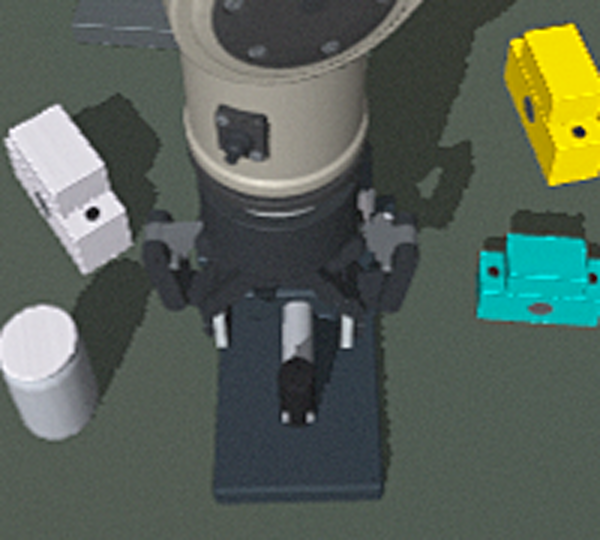

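The fingers straddle the grip at crop (222,330) and (347,330), with the post amid them at (297,390). I'll correct 7 mm, go down, close and pull along +x.

```bash
python3 -m pendant '[[0.06,0.0075,-0.0045,0.02,-0.4],[0.06,0,0,0.02,0],[0.06,0,0,0.02,0],[0.06,0,0,0,0],[0.0,0,0,0,0],[0.0,0,0,0,0],[0.0,0,0,0,0],[0.0,0,0,0,0],[0.0,0,0,0,0],[0.0,0,0,0,0]]' 60
python3 - <<'E'
from h import *
go(.494,.348,.062,11.5)
E
python3 -m pendant '[[0.0,0.004,0,0,0],[0.0,0.005,0,0,0],[0.0,0.005,0,0,0],[0.0,0.005,0,0,0],[0.0,0.005,0,0,0],[0.0,0.005,0,0,0],[0.0,0.005,0,0,0],[0.0,0.005,0,0,0],[0.0,0.002,0,0,0],[0.0,0,0,0,0]]'
python3 - <<'E'
from h import *
go(.494,.348,.062,11.5)
E
```

```text
t: 4.0
eef_pos: [0.4902, 0.356, 0.2189]
tool_rot: [0.001, 0.63, 0.777, 0.004]
contact_force: [7.7, 1.8, -3.2]
gripper_width: 0.24
grasp_force: 58.7
t 4.00 yaw(tool) 0.4 shift mm [-8.6  2.1  1.9] F [ 7.7  1.8 -3.2] w 20.5 gf 58.7
t: 4.83
eef_pos: [0.4818, 0.3943, 0.2188]
tool_rot: [0.002, 0.63, 0.776, 0.002]
contact_force: [4.5, -2.6, 1.6]
gripper_width: 0.238
grasp_force: 59.4
t 4.83 yaw(tool) 0.4 shift mm [-47.8   2.7   1.8] F [ 4.5 -2.6  1.6] w 20.3 gf 59.4
```

```bash
python3 -m pendant '[[0.06,0,0,0,0],[0.06,0,0,0,0],[0.06,0,0,0,0],[0.08,0,0,-0.03,0],[0.08,0,0,-0.03,0],[0.08,0.03,0,-0.03,0],[0.08,0.03,0,0,0],[0.08,0,0,0,0]]'
python3 - <<'E'
from h import *
np.set_printoptions(precision=3,suppress=True)
im,D=bot.read_camera("side"); cv2.imwrite("pics/c2.png",cv2.resize(im[220:400,210:410],None,fx=3,fy=3,interpolation=2))
K,d,R,t=cam("side")
for n in("block","pull_grip"):
    for r in bot.pinpoint(n,"side")[:4]: print(n,r["at"],round(r["score"],2),dep("side",r["at"],D),atz("side",r["at"],.078 if n!="block" else .022))
im,D=bot.read_camera("top"); cv2.imwrite("pics/top2.png",im)
for n in("block","pull_grip"):
    for r in bot.pinpoint(n,"top")[:4]: print(n,r["at"],round(r["score"],2),dep("top",r["at"],D))
go(.513,.235,.07,11.5)
E
```

```text
t: 5.5
eef_pos: [0.4645, 0.4605, 0.309]
tool_rot: [-0.002, 0.627, 0.779, 0.004]
contact_force: [-1.0, 0.9, -0.4]
gripper_width: 0.938
grasp_force: 0.0
block [235.5, 293.1] 0.95 [0.663 0.264 0.045] [0.671 0.251 0.022]
block [387.0, 319.4] 0.95 [0.359 0.252 0.032] [0.358 0.246 0.022]
block [216.7, 267.1] 0.83 [0.371 0.223 0.031]
block [216.6, 209.1] 0.73 [0.509 0.219 0.079]
block [221.8, 146.8] 0.68 [0.671 0.222 0.039]
block [279.4, 271.5] 0.68 [0.365 0.065 0.079]
pull_grip [150.0, 217.5] 0.57 [0.485 0.379 0.08 ]
t 5.80 yaw(tool) 0.3 shift mm [-221.5    1.2   80.9] F [0.5 0.  1.2] w 80.1 gf 0.0
```

View pics/c2.png

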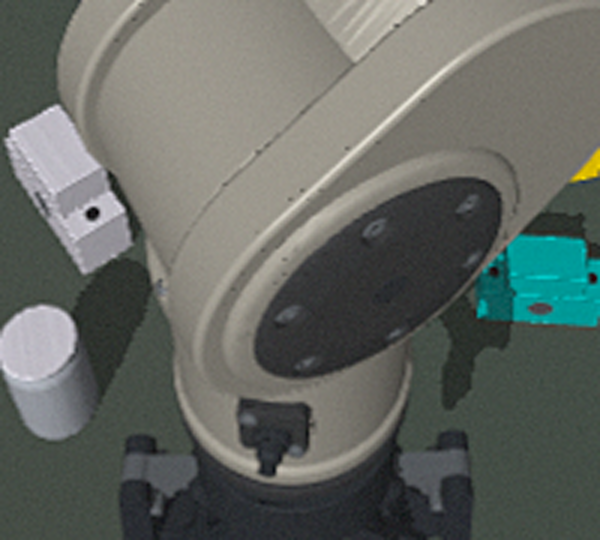

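The arm blocks the side view. In the top picture the grip has moved to (150,217), which is about 38 mm. I'll measure the block and jaw from the top depth.

```bash
python3 - <<'E'
from h import *
np.set_printoptions(precision=3,suppress=True)
im,D=bot.read_camera("top"); 
cv2.imwrite("pics/c3.png",cv2.resize(im[160:250,130:270],None,fx=4,fy=4,interpolation=2))
K,d,R,t=cam("top"); v,u=np.mgrid[0:400,0:640]
n=cv2.undistortPoints(np.stack([u,v],-1).reshape(-1,1,2).astype(float),K,d).reshape(-1,2)
P=(((np.c_[n,np.ones(len(n))]*D.reshape(-1,1))-t)@R).reshape(400,640,3)
Q=P[185:240,190:240]; X=Q[(Q[...,2]>.074)&(Q[...,2]<.088)]
print(len(X),cv2.minAreaRect(X[:,:2].astype(np.float32)),X.mean(0))
E
```

```text
277 ((0.5130425691604614, 0.23444047570228577), (0.050337351858615875, 0.0307264756411314), 12.723644256591797) [0.513 0.234 0.082]
```

View pics/c3.png

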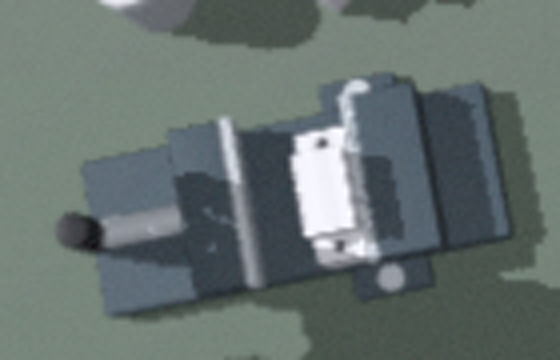

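Picture: the jaw stands well open, with its face at crop x≈240, and the block is free at (325,195). Next I go over the block and grip its tongue lengthwise.

```bash
python3 -m pendant '[[0.075,-0.037,0,0,0],[0.075,-0.037,0,0,0],[0.075,-0.037,0,0,0],[0.075,-0.037,0,0,0],[0.075,-0.037,0,0,0],[0.075,-0.037,0.001,0.02,0],[0.075,0,0,0.02,0],[0.075,0,0,0,0]]'
python3 - <<'E'
from h import *
go(.513,.2345,.076,12)
E
```

```text
t: 6.52
eef_pos: [0.5136, 0.2323, 0.2636]
tool_rot: [-0.001, 0.632, 0.775, -0.003]
contact_force: [-1.2, 0.8, 0.4]
gripper_width: 0.877
grasp_force: 0.0
t 6.52 yaw(tool) -0.4 shift mm [ 2.4  0.  32.6] F [-1.2  0.8  0.4] w 74.9 gf 0.0
```

```bash
python3 -m pendant '[[0.075,0.002,0,0.012,-0.4],[0.075,0,0,0.01,0],[0.075,0,0,0.01,0],[0.075,0,0,0,0],[0.03,0,0,0,0],[0.03,0,0,0,0],[0.03,0,0,0,0],[0.03,0,0,0,0],[0.03,0,0,0,0],[0.03,0,0,0,0]]' 60
python3 - <<'E'
from h import *
go(.513,.2345,.076,12)
E
```

```text
t: 7.35
eef_pos: [0.5138, 0.239, 0.2349]
tool_rot: [-0.0, 0.627, 0.779, 0.001]
contact_force: [-2.1, 1.8, 3.6]
gripper_width: 0.575
grasp_force: 64.2
t 7.35 yaw(tool) 0.3 shift mm [-4.2 -1.7  3.9] F [-2.1  1.8  3.6] w 49.1 gf 64.2
```

```bash
python3 -m pendant '[[0.03,0,0,-0.005,0],[0.03,0,0,-0.01,0],[0.03,0,0,-0.015,0],[0.03,0,0,-0.02,0],[0.03,0,0,-0.025,0],[0.03,0,0,-0.025,0],[0.03,0,0,-0.02,0],[0.03,0,0,-0.01,0],[0.03,0,0,0,0]]' 70
python3 - <<'E'
from h import *
print("to carton, length along carton y")
go(.521,-.145,.2,110)
E
```

```text
t: 8.1
eef_pos: [0.5145, 0.2382, 0.3669]
tool_rot: [0.001, 0.627, 0.779, 0.002]
contact_force: [0.9, 0.4, -3.9]
gripper_width: 0.57
grasp_force: 73.7
to carton, length along carton y
t 8.10 yaw(tool) 82.3 shift mm [-124.9  362.3   13.3] F [ 0.9  0.4 -3.9] w 48.7 gf 73.7
```

```bash
python3 -m pendant '[[0.03,0,0,0,4],[0.03,0,0,0,7],[0.03,0,0,0,7],[0.03,0,0,0,7],[0.03,0,0,0,7],[0.03,0,0,0,7],[0.03,0,0,0,7],[0.03,0,0,0,7],[0.03,0,0,0,7],[0.03,0,0,0,7],[0.03,0,0,0,7],[0.03,0,0,0,7]]'
python3 -m pendant '[[0.03,-0.006,0.016,0,1.3],[0.03,-0.01,0.03,0,0],[0.03,-0.012,0.036,0,0],[0.03,-0.012,0.036,0,0],[0.03,-0.012,0.036,0,0],[0.03,-0.012,0.036,0,0],[0.03,-0.012,0.036,0,0],[0.03,-0.012,0.036,0,0],[0.03,-0.012,0.036,0,0],[0.03,-0.012,0.034,0,0],[0.03,-0.009,0.02,0,0],[0.03,-0.006,0.01,0,0]]'
python3 - <<'E'
from h import *
go(.521,-.145,.118,110)
im,D=bot.read_camera("top"); cv2.imwrite("pics/c4.png",cv2.resize(im[120:270,300:440],None,fx=4,fy=4,interpolation=2))
E
```

```text
t: 9.1
eef_pos: [0.5131, 0.2381, 0.3628]
tool_rot: [0.001, 0.983, 0.182, -0.001]
contact_force: [-0.2, -0.0, -3.2]
gripper_width: 0.57
grasp_force: 73.6
t: 10.1
eef_pos: [0.5171, -0.1496, 0.3637]
tool_rot: [0.001, 0.985, 0.172, -0.001]
contact_force: [-0.3, 0.2, -3.3]
gripper_width: 0.569
grasp_force: 73.6
t 10.10 yaw(tool) -0.2 shift mm [ 5.4 -3.1 90.6] F [-0.3  0.2 -3.3] w 48.6 gf 73.6
```

```bash
python3 - <<'E'
from h import *
im,D=bot.read_camera("side"); cv2.imwrite("pics/c4s.png",cv2.resize(im[60:260,230:430],None,fx=3,fy=3,interpolation=2))
go(.521,-.145,.118,110)
E
```

```text
t 10.20 yaw(tool) -0.2 shift mm [ 4.6 -1.3 90.6] F [ 0.4  1.4 -4.1] w 48.4 gf 73.6
```

View pics/c4s.png

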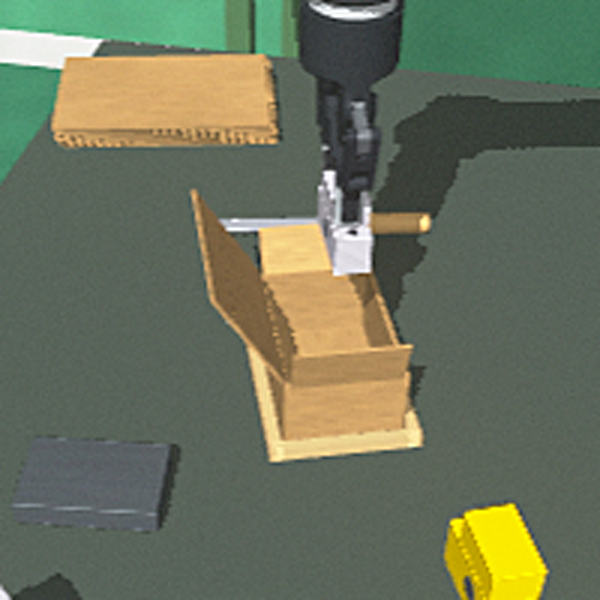

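The block hangs over the carton at crop (352,250), held straight. I'll correct 5 mm and lower.

```bash
python3 -m pendant '[[0.03,0.005,-0.002,0.01,-0.2],[0.03,0,0,0.02,0],[0.03,0,0,0.02,0],[0.03,0,0,0.02,0],[0.03,0,0,0.02,0],[0.03,0,0,0.015,0],[0.03,0,0,0.012,0],[0.03,0,0,0.008,0],[0.03,0,0,0.008,0],[0.03,0,0,0.004,0],[0.03,0,0,0,0]]'
python3 - <<'E'
from h import *
go(.521,-.145,.062,110)
E
```

```text
t: 11.12
eef_pos: [0.5228, -0.1411, 0.2268]
tool_rot: [-0.0, 0.984, 0.176, -0.0]
contact_force: [-0.6, -0.3, -3.2]
gripper_width: 0.569
grasp_force: 73.7
t 11.12 yaw(tool) 0.3 shift mm [-3.   3.1  9.8] F [-0.6 -0.3 -3.2] w 48.6 gf 73.7
```

```bash
python3 -m pendant '[[0.03,-0.001,0.001,0.003,0],[0.03,0,0,0.003,0],[0.03,0,0,0.002,0],[0.03,0,0,0.001,0],[0.03,0,0,0.001,0],[0.03,0,0,0,0]]'
```

```text
t: 11.62
eef_pos: [0.5222, -0.1428, 0.2173]
tool_rot: [-0.0, 0.984, 0.176, 0.0]
contact_force: [0.1, 0.6, -3.9]
gripper_width: 0.57
grasp_force: 73.7
```

```bash
python3 -m pendant '[[0.03,0,0,0.001,0],[0.03,0,0,0.001,0],[0.03,0,0,0.0005,0],[0.03,0,0,0,0]]'
```

```text
t: 11.95
eef_pos: [0.5223, -0.1432, 0.2169]
tool_rot: [-0.001, 0.984, 0.175, 0.001]
contact_force: [-8.1, 2.7, 20.9]
gripper_width: 0.569
grasp_force: 76.7
```

```bash
python3 -m pendant '[[0.03,0,0,-0.0015,0],[0.06,0,0,0,0],[0.062,0,0,0,0],[0.062,0,0,0,0],[0.062,0,0,-0.005,0],[0.062,0,0,-0.02,0],[0.062,0,0,-0.04,0],[0.03,0,0,-0.04,0],[0.0,0,0,-0.03,0],[0,0,0,-0.02,0],[0,0,0,0,0]]'
python3 - <<'E'
from h import *
np.set_printoptions(precision=3,suppress=True)
im,D=bot.read_camera("top")
im2,D2=bot.read_camera("side")
o=np.hstack([cv2.resize(im[130:260,310:430],(370,400),interpolation=2),cv2.resize(im2[100:230,280:400],(370,400),interpolation=2)]); cv2.imwrite("pics/c5.png",o)
go(.521,-.145,.2,110)
c=np.array([.521,-.1445]);ey=np.array([-np.sin(np.radians(20)),np.cos(np.radians(20))])
for s,n in((1,"L"),(-1,"R")):
    print(n,"hinge",c+s*ey*.078); go(*(c+s*ey*.14),.2,110)
E
```

```text
t: 12.87
eef_pos: [0.5234, -0.1438, 0.3759]
tool_rot: [0.001, 0.985, 0.175, 0.004]
contact_force: [0.2, 0.2, -0.5]
gripper_width: 0.163
grasp_force: 0.0
t 12.97 yaw(tool) 0.2 shift mm [-2.   1.7 17. ] F [-0.3 -0.4 -0.1] w 0.7 gf 0.0
L hinge [ 0.494 -0.071]
t 12.97 yaw(tool) 0.2 shift mm [  -1.8 -138.8   17. ] F [-0.3 -0.4 -0.1] w 0.7 gf 0.0
R hinge [ 0.548 -0.218]
t 12.97 yaw(tool) 0.2 shift mm [ -1.8 141.2  17. ] F [-0.3 -0.4 -0.1] w 0.7 gf 0.0
```

View pics/c5.png

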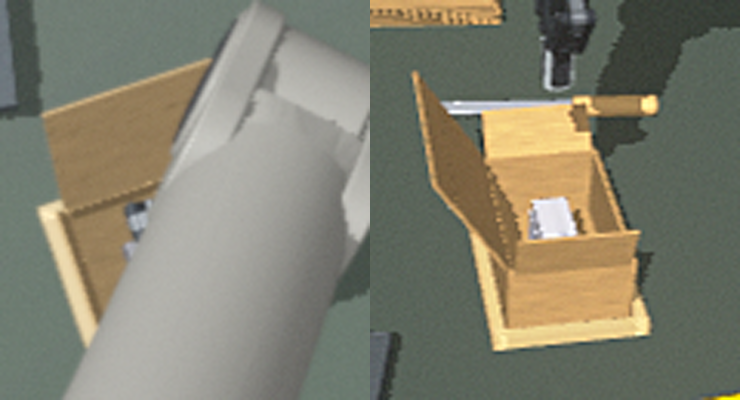

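The block sits on the carton floor at (552,218). The left flap is upright at (575,250) and the right one leans out at (530,130). Left flap next.

```bash
python3 -m pendant '[[0,-0.001,-0.035,0,0],[0,-0.001,-0.035,0,0],[0,0,-0.035,0,0],[0,0,-0.034,0.015,0],[0,0,0,0.03,0],[0,0,0,0.03,0],[0,0,0,0.03,0],[0,0,0,0.006,0],[0,0,0,0,0]]'
python3 - <<'E'
from h import *
go(.521-.342*.14,-.1445+.94*.14,.1095,110)
E
```

```text
t: 13.72
eef_pos: [0.4709, -0.0133, 0.2581]
tool_rot: [0.0, 0.985, 0.175, -0.003]
contact_force: [0.2, -0.7, 0.6]
gripper_width: -0.0
grasp_force: 0.0
t 13.72 yaw(tool) 0.2 shift mm [ 2.2  0.4 -6.4] F [ 0.2 -0.7  0.6] w -0.0 gf 0.0
```

```bash
python3 -m pendant '[[0,0,0.012,-0.005,0],[0,0,0.015,0,0],[0,0,0.015,0,0],[0,0,0.01,0,0],[0,0,0.007,0.001,0],[0,0,0.006,0.003,0],[0,0,0.005,0.004,0],[0,0,0,0,0]]'
python3 - <<'E'
from h import *
go(.521-.342*.0745,-.1445+.94*.0745,.1015,110)
E
```

```text
t: 14.38
eef_pos: [0.4965, -0.0796, 0.257]
tool_rot: [0.0, 0.985, 0.175, -0.0]
contact_force: [-0.4, -1.4, -1.0]
gripper_width: -0.002
grasp_force: 0.0
t 14.38 yaw(tool) 0.2 shift mm [ 0.8 -5.1  0.5] F [-0.4 -1.4 -1. ] w -0.2 gf 0.0
```

```bash
python3 -m pendant '[[0,0,0.003,0.004,0],[0,0,0.003,0.003,0],[0,0,0.002,0.002,0],[0,0,0,0.001,0],[0,0,0,0,0]]'
python3 - <<'E'
from h import *
go(.521-.342*.0635,-.1445+.94*.0635,.0925,110)
im,D=bot.read_camera("side"); cv2.imwrite("pics/c6.png",cv2.resize(im[100:230,270:410],None,fx=4,fy=4,interpolation=2))
E
```

```text
t: 14.8
eef_pos: [0.4991, -0.0863, 0.247]
tool_rot: [0.0, 0.984, 0.176, -0.0]
contact_force: [-1.2, 0.8, 0.4]
gripper_width: -0.003
grasp_force: 0.0
t 14.80 yaw(tool) 0.2 shift mm [ 0.6 -1.3 -0.5] F [-1.2  0.8  0.4] w -0.2 gf 0.0
```

View pics/c6.png

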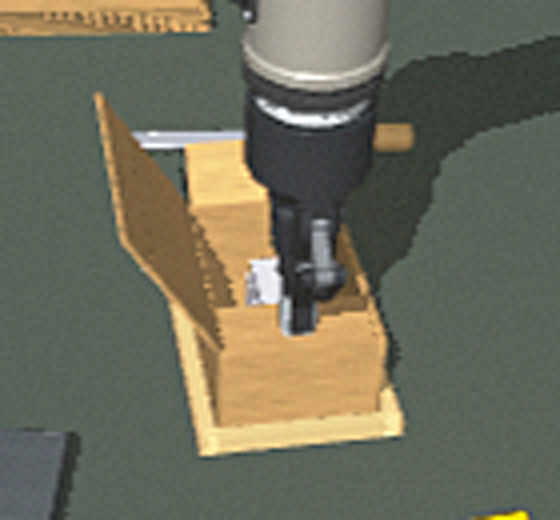

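The left flap is folded nearly flat under the fingers at crop (300,325). A gentle press, then over to the right one.

```bash
python3 -m pendant '[[0,0,0,0.001,0],[0,0,0,0.001,0],[0,0,0,0,0]]'; python3 -m pendant '[[0,0,0,-0.03,0],[0,0,0,-0.04,0],[0,0,0,-0.04,0],[0,0,0.02,-0.02,0],[0,0,0.035,0,0],[0,0,0.035,0,0],[0,0,0.035,0,0],[0,0,0.035,0,0],[0,0,0.035,0,0],[0,0,0.02,0,0],[0,0,0,0,0]]'
python3 - <<'E'
from h import *
np.set_printoptions(precision=3,suppress=True)
c=np.array([.521,-.1445]);ey=np.array([-.342,.94]); print()
go(*(c-ey*.15),.1095,110)
im,D=bot.read_camera("side")
for nm in("flap_left","flap_right"):
    for r in bot.trace(nm,"side")[:2]:
        ys,xs=np.nonzero(r["mask"]); X=np.array([dep("side",(x,y),D) for x,y in zip(xs[::7],ys[::7])]); 
        d=X[:,:2]-c; s=d@ey; print(nm,r["score"],r["at"],len(X),"s pct",np.percentile(s,[5,50,95]),"z",np.percentile(X[:,2],[5,50,95]))
E
```

```text
t: 15.1
eef_pos: [0.4993, -0.0864, 0.2464]
tool_rot: [-0.001, 0.984, 0.176, 0.0]
contact_force: [-3.5, 0.4, 14.1]
gripper_width: -0.004
grasp_force: 7.0
t: 16.02
eef_pos: [0.5733, -0.2927, 0.3755]
tool_rot: [0.002, 0.985, 0.173, -0.0]
contact_force: [-0.5, 0.3, 0.5]
gripper_width: -0.002
grasp_force: 0.0

t 16.02 yaw(tool) -0.1 shift mm [  1.7  -7.5 111. ] F [-0.5  0.3  0.5] w -0.2 gf 0.0
flap_left 0.71 [342.0, 182.9] 59 s pct [0.038 0.059 0.076] z [0.072 0.072 0.073]
flap_right 0.88 [332.0, 140.7] 73 s pct [-0.107 -0.093 -0.079] z [0.074 0.089 0.102]
flap_right 0.69 [308.3, 332.7] 279 s pct [0.418 0.448 0.522] z [0.035 0.055 0.076]
```

```bash
python3 -m pendant '[[0,0.002,0,0.03,0],[0,0,0,0.03,0],[0,0,0,0.03,0],[0,0,0,0.022,0],[0,0,0,0.008,0],[0,0,0,0,0]]'
python3 - <<'E'
from h import *
c=[.521,-.1445]
go(c[0]+.342*.1575,c[1]-.94*.1575,.098,110)
E
```

```text
t: 16.67
eef_pos: [0.575, -0.2852, 0.2535]
tool_rot: [-0.001, 0.984, 0.177, -0.002]
contact_force: [0.2, -0.0, 0.1]
gripper_width: 0.001
grasp_force: 0.0
t 16.67 yaw(tool) 0.3 shift mm [-2.6  6.8  0.5] F [ 0.2 -0.   0.1] w 0.1 gf 0.0
```

```bash
python3 -m pendant '[[0,0,-0.01,0,0],[0,0,-0.015,0,0],[0,0,-0.01,-0.003,0],[0,0,-0.012,-0.004,0],[0,0,-0.011,-0.004,0],[0,0,-0.006,0,0],[0,0,-0.006,0.003,0],[0,0,-0.005,0.004,0],[0,0,0,0,0]]'
python3 - <<'E'
from h import *
c=[.521,-.1445]
go(c[0]+.342*.0765,c[1]-.94*.0765,.1025,110)
E
```

```text
t: 17.42
eef_pos: [0.5491, -0.2156, 0.2584]
tool_rot: [-0.001, 0.984, 0.176, -0.001]
contact_force: [-0.8, -0.3, 0.5]
gripper_width: -0.004
grasp_force: 0.0
t 17.42 yaw(tool) 0.3 shift mm [-2.1  0.1  0.9] F [-0.8 -0.3  0.5] w -0.3 gf 0.0
```

```bash
python3 -m pendant '[[0,0,-0.004,0.004,0],[0,0,-0.004,0.004,0],[0,0,-0.005,0.003,0],[0,0,-0.003,0.001,0],[0,0,0,0,0]]'
python3 -m pendant '[[0,0,0,0.001,0],[0,0,0,0.0005,0],[0,0,0,0,0]]'
```

```text
t: 17.83
eef_pos: [0.5436, -0.2013, 0.2468]
tool_rot: [-0.0, 0.984, 0.176, -0.001]
contact_force: [0.3, 0.0, 0.2]
gripper_width: -0.001
grasp_force: 0.0
t: 18.08
eef_pos: [0.5438, -0.2017, 0.2465]
tool_rot: [-0.001, 0.984, 0.176, -0.0]
contact_force: [-3.4, 2.4, 10.0]
gripper_width: -0.001
grasp_force: 4.9
```

```bash
python3 -m pendant '[[0,0,0,-0.02,0],[0,0,0,-0.035,0],[0,0,0,-0.04,0],[0,0,0,-0.035,0],[0,0.03,-0.01,0,0],[0,0.038,-0.013,0,0],[0,0.038,-0.016,0,0],[0,0.035,-0.016,0,0],[0,0.01,-0.005,0,0],[0,0,0,0,0]]'
python3 - <<'E'
from h import *
np.set_printoptions(precision=3,suppress=True)
c=np.array([.521,-.1445]);ey=np.array([-.342,.94]);ex=np.array([.94,.342])
go(*(c+.145*ex),.144,110)
im,D=bot.read_camera("side")
for nm in("flap_left","flap_right","lid"):
    for r in bot.trace(nm,"side")[:1]:
        ys,xs=np.nonzero(r["mask"]); X=np.array([dep("side",(x,y),D) for x,y in zip(xs[::7],ys[::7])]); 
        d=X[:,:2]-c; print(nm,r["score"],r["at"],len(X),"u",np.percentile(d@ex,[5,50,95]),"s",np.percentile(d@ey,[5,50,95]),"z",np.percentile(X[:,2],[5,50,95]))
E
```

```text
t: 18.92
eef_pos: [0.6673, -0.0884, 0.3746]
tool_rot: [-0.001, 0.984, 0.179, -0.0]
contact_force: [-0.9, -0.0, 0.6]
gripper_width: 0.001
grasp_force: 0.0
t 18.92 yaw(tool) 0.6 shift mm [-11.6   2.8  75.6] F [-0.9 -0.   0.6] w 0.1 gf 0.0
flap_left 0.96 [344.3, 182.3] 59 u [-0.044 -0.001  0.042] s [0.038 0.058 0.076] z [0.071 0.072 0.073]
flap_right 0.69 [333.6, 155.1] 45 u [-0.039  0.     0.04 ] s [-0.072 -0.053 -0.037] z [0.069 0.072 0.073]
lid 0.74 [308.4, 152.7] 96 u [0.057 0.082 0.108] s [-0.073 -0.001  0.073] z [0.084 0.126 0.163]
```

Both flaps are flat (z 0.072) and the lid is where I modelled it. Lowering outside the lid and sweeping it shut.

```bash
python3 -m pendant '[[0,0,0.002,0.03,0.4],[0,0,0,0.03,0],[0,0,0,0.014,0],[0,-0.02,0,0,0],[0,-0.02,0,0,0],[0,-0.018,0,0,0],[0,-0.015,0,0,0],[0,-0.012,0,0,0],[0,-0.008,0,0,0],[0,0,0,0,0]]'
python3 - <<'E'
from h import *
c=[.521,-.1445];u=.063
go(c[0]+.94*u,c[1]+.342*u,.144,110)
E
```

```text
t: 19.95
eef_pos: [0.5764, -0.1285, 0.3024]
tool_rot: [-0.0, 0.985, 0.171, -0.0]
contact_force: [0.2, -0.6, -1.1]
gripper_width: 0.001
grasp_force: 0.0
t 19.95 yaw(tool) -0.4 shift mm [ 5.5 -3.9  3.4] F [ 0.2 -0.6 -1.1] w 0.1 gf 0.0
```

```bash
python3 -m pendant '[[0,-0.01,-0.002,0.003,-0.4],[0,-0.01,-0.002,0.004,0],[0,-0.01,0,0.008,0],[0,-0.01,0,0.01,0],[0,-0.008,0,0.006,0],[0,-0.008,0,0.005,0],[0,-0.008,0,0.003,0],[0,-0.008,0,0.003,0],[0,-0.01,0,0.003,0],[0,-0.01,0,0.002,0],[0,0,0,0,0]]'
python3 - <<'E'
from h import *
c=[.521,-.1445];u=-.043
go(c[0]+.94*u,c[1]+.342*u,.096,110)
E
```

```text
t: 20.87
eef_pos: [0.4879, -0.1559, 0.2544]
tool_rot: [-0.0, 0.985, 0.174, -0.001]
contact_force: [0.9, -0.5, 0.2]
gripper_width: -0.003
grasp_force: 0.0
t 20.87 yaw(tool) 0.1 shift mm [-8.   0.6  3.4] F [ 0.9 -0.5  0.2] w -0.2 gf 0.0
```

```bash
python3 -m pendant '[[0,-0.008,0.0005,0.002,0],[0,0,0,0.001,0],[0,0,0,0.001,0],[0,0,0,0,0]]'; python3 -m pendant '[[0,0,0,0.001,0],[0,0,0,0,0]]'
```

```text
t: 21.2
eef_pos: [0.4827, -0.1584, 0.2508]
tool_rot: [-0.0, 0.984, 0.175, -0.001]
contact_force: [-2.7, -0.2, 5.5]
gripper_width: 0.001
grasp_force: 2.8
t: 21.37
eef_pos: [0.4827, -0.1585, 0.2501]
tool_rot: [-0.0, 0.984, 0.175, -0.001]
contact_force: [-5.0, -0.2, 10.1]
gripper_width: -0.002
grasp_force: 4.9
```

```bash
python3 -m pendant '[[0,0,0,0.001,0],[0,0,0,0.0005,0],[0,0,0,0,0]]'; python3 -m pendant '[[0,0,0,0,0],[0,0,0,0,0],[0,0,0,0,0],[0,0,0,0,0],[0,0,0,0,0],[0,0,0,0,0],[0,0,0,0,0],[0,0,0,0,0],[0,0,0,0,0],[0,0,0,0,0],[0,0,0,0,0],[0,0,0,0,0]]'
```

```text
t: 21.62
eef_pos: [0.4827, -0.1586, 0.249]
tool_rot: [-0.0, 0.985, 0.175, -0.0]
contact_force: [-6.2, 0.2, 15.0]
gripper_width: -0.002
grasp_force: 7.7
t: 22.62
eef_pos: [0.4827, -0.1586, 0.2491]
tool_rot: [-0.0, 0.984, 0.175, -0.0]
contact_force: [-6.6, 1.1, 14.5]
gripper_width: 0.001
grasp_force: 7.5
```

Pressed at about 15 N for over a second. Now I retract and check.

```bash
python3 -m pendant '[[0,0,0,-0.005,0],[0,0,0,-0.02,0],[0,0,0,-0.035,0],[0,0,0,-0.04,0],[0,0,0,-0.04,0],[0,0,0.038,-0.02,0],[0,0,0.038,0,0],[0,0,0.038,0,0],[0,0,0.038,0,0],[0,0,0,0,0]]'
python3 - <<'E'
from h import *
im,D=bot.read_camera("top"); im2,D2=bot.read_camera("side")
o=np.hstack([cv2.resize(im[100:300,130:450],(400,250)),cv2.resize(im2[60:380,200:420],(275,400))[:250] if 0 else cv2.resize(im2[90:370,200:424],(200,250))]); cv2.imwrite("pics/end.png",cv2.resize(o,(800,333)))
c=np.array([.521,-.1445]);ex=np.array([.94,.342])
for r in bot.trace("lid","side")[:1]:
    ys,xs=np.nonzero(r["mask"]); X=np.array([dep("side",(x,y),D2) for x,y in zip(xs[::9],ys[::9])]); print(r["score"],np.percentile((X[:,:2]-c)@ex,[5,50,95]),np.percentile(X[:,2],[5,50,95]))
print(bot.get_obs()["t"],bot.get_obs()["contact_force"])
E
```

```text
t: 23.45
eef_pos: [0.5356, -0.306, 0.4084]
tool_rot: [0.003, 0.985, 0.173, 0.0]
contact_force: [-0.4, 0.1, 0.4]
gripper_width: -0.0
grasp_force: 0.0
0.83 [-0.04932916 -0.00136902  0.04576696] [0.07627482 0.07748354 0.07857611]
23.6 [-0.29803609  0.03531212  0.16285907]
```

View pics/end.png

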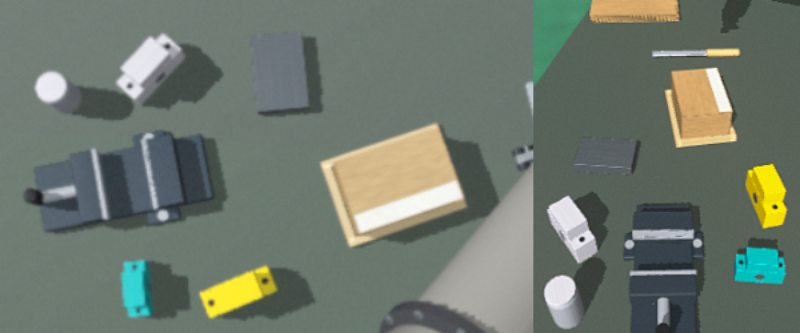

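The carton is shut and flat (lid at z 0.0775), with the band at (410,207). The vise is open and empty, and the bystanders haven't moved.

```bash
python3 -c "
from station import bot
print(bot.hand_in())"
```

```text
the job is handed in; nothing more can be done
None
```

The job is handed in at about 24 s: the block is in the carton, both flaps and the lid are folded down, the band was pressed at about 15 N for over a second, and the vise is left open.

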